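# Seat a thread comb in a lead screw and check that it sits flat

## Task

Pick up the thread comb by its red grip, lay it on the cradle's flat ledge near the middle, and feel its teeth into the grooves of the lead screw. Push it home against the screw with about 10 newtons (never more than 25) for a good second, so that you know its straight edge sits flat on the thread crests, then let go and leave the comb seated there. Leave the spanner and the screw carton where they lie.

Things in the scene. Friction and masses are not known exactly. Their poses are not given: they have to be found in the camera images.
- comb: Loose thread comb, 0.16 kg: a flat dark steel leaf, 6 mm thick, 46 mm wide (y), x = -16 to +40 mm, with an upright red grip bar 12 mm thick (x), 40 mm long (y), its top 44 mm above the leaf's underside. Origin: leaf's underside, below the bar's middle. x points to the toothed edge, z up. Four teeth stand 5 mm out of that edge at y = -18, -6, 6, 18 mm (12 mm pitch).
- land (a point): Middle of the comb's straight front edge between the teeth: comb x = +40 mm, y = 0, 3 mm above the underside; axes as the comb's. The teeth reach 5 mm further; each is 6.2 mm wide at its foot and about 3 mm near its tip.
- cradle: Fixed cradle carrying the lead screw. Origin: on the bench top below the middle of the screw's axis; y along the screw, z up. The ledge is on its -x side (robot's side): push the comb along the cradle's +x, its own x the same way. Green bearing blocks 70 mm high at both ends of the screw, 70 to 86 mm from the middle, x = -29 to +29 mm.
- spindle: Rigid steel lead screw in the cradle, cannot turn or slide: 44 mm over the crests, 32 mm core, 12 mm pitch, threaded to 54 mm either side of the middle. Crests 4 mm wide; grooves 8 mm wide at the mouth, 4 mm at the bottom, 6 mm deep. Origin: middle of its axis, axes as the cradle's. Where along y the grooves fall differs each time and is NOT given by this pose.
- home (a point): Fixed point of the cradle on the crest line that faces the ledge, at mid-length (cradle x = -22, y = 0, z = 45 mm); axes as the cradle's. With the comb fully home its straight edge (land) touches this line; with its teeth standing on the crests the edge is still 5 mm short of it.
- ledge (a point): Middle of the top of the cradle's flat aluminium ledge (cradle x = -65.5, y = 0), 42 mm above the bench. The top is 79 mm deep (x) and 132 mm long (y). A leaf lying on it is level with the screw's axis.
- spanner: Bystander: adjustable spanner lying flat, 42x188x11 mm, origin under its centre.
- screw_carton: Bystander: small carton of screws, 52x84x45 mm, origin under its centre.
Not all that is in view belongs to the job. Several things look just like the comb: the one meant starts farthest to the robot's left.

How it is judged:
By the outcome, as a careful person would: the job done as asked, in the order asked, and still so for the second after the job is handed in, with the robot touching nothing.
It also fails if it takes over 53 s, if anything falls off the work surface, if the arm or the gripper's body presses on something with over 40 N, if the wrist force passes 120 N, or if a joint passes its speed limit or range.

## Robot

A 6-joint arm with a two-finger parallel gripper is mounted at the origin on a cart in front of the work surface, level with it; the furniture and walls round the work are solid. World frame = base frame: x ahead of the robot, y to its left, z up, the work surface at z = 0. Lengths are in mm, angles in rad, forces in N, time in s.
With the tool pointing down it reaches from about 250 to 775 mm from the base axis. Payload 4 kg.
Tool frame: the origin (TCP) lies on the centre line of the jaws, within the pads' length; the fingertips stand 22 mm ahead of it and the grasp point (between the pads) lies 3 mm ahead of it (tip_extent is the distance from the TCP to the fingertips, in mm); z points along the fingers, y is the line along which they close (so a half turn about z gives the same grasp; the last joint's range is limited). The gripper opens to 94 mm and grips with 3 to 60 N. Pads are 16 mm wide; open, the fingers measure 119 mm over their backs; the gripper's body (75 mm by 177 mm) begins 78 mm behind the grasp point.
Start: joints at [0.998, 0.087, 1.371, -0, 1.684, -0.103], TCP at [249.001, 490.425, 227.506] pointing down, gripper open.
Joint ranges: [-3.1, 3.1], [-0.76, 2.03], [0.27, 2.55], [-1.08, 4.22], [0.17, 2.65], [-2.57, 2.57]. Speed limits (rad/s): [2.79, 2.79, 3.14, 3.14, 3.14, 3.14].

## Interface

Orientations are given as a unit quaternion [x, y, z, w].
In Python, from station import observe, snapshot, finish_job, cut_out, tip_extent gives the robot as it stands. The module is installed in compiled form; this text tells all that it offers.
- The arm moves only by the tool step_arm, never from a script. Its argument "targets" is a list of rows, each an object with "linear": the shift along the tool's x, y, z in cm, a list of three; "spin": the turn about the tool's z in rad; "claw": the finger opening in cm, from 0 to 9.4. A call has 1 to 10 rows; each row is the pose to reach, as a shift and turn from the pose commanded when the call began, along the tool's axes at that moment; what a row does not reach only later rows make up. A row lasts 1/10 s, in which the tool goes at most 50 mm and 8.59 degrees, less where a joint would pass 70% of its speed; a pose out of reach is approached as far as the arm can. A call with a gripper value outside its range is refused whole. The fingers move at their own pace and stop on an object; "force" is the grip in N (left out, the last holds). Time passes only in rows, so rows that repeat a pose let the fingers close. It gives the time, the measured TCP pose, the force, the opening and the grip force at its end, in the units of the state.
- observe(): the state, without advancing time (a new reading comes with each control period).
- snapshot(name): name is "scene" or "top" or "wrist"; returns a dict with "frame" (480x640x3 uint8, red, green, blue), "fx", "fy", "cx", "cy" (pixels), "cam_to_world" (4x4, takes a point from camera to world coordinates). Camera axes: x right, y down, z forward; pixel columns grow to the right and rows downward; lengths in mm; the calibration is good to about 2 mm. A picture is of the moment at which its call begins. There is no depth.
- finish_job(): hands the job in; it is judged then, once.
Trained networks look in a picture, given as the dict that the camera call returned (one of the last four; its "shot" number tells which), for a name from the list of things; names that differ only in an ending like _2 or _b are one class to them, and where a whole thing is asked for, a point or a joint stands for the part that bears it (a point fixed in the world has none). Each returns a list of dicts, best first, with "score" (0 to 1); they miss things now and then, are a little off and sometimes report something else, mostly with a low value. They report only what shows in the picture. A call takes as long as a camera call. They do not tell look-alikes from the thing itself.
- cut_out(picture, target): "region" (480x640 bool, what is visible of it) and "at" ([column, row] in pixels, amid what is visible of it).
The state is a dict: "time": time; "joint_positions": joint angles; "joint_velocities": joint speeds; "joint_efforts": joint torques, N m; "eef_pos": TCP position; "tool_rot": TCP orientation; "force": force on the tool from outside, world axes, zero at the start; "ft_torque": the same for the moment, N m; "width": opening from 0.0 (shut) to 1.0 (fully open); "finger_force": force on a finger pad.
Only numpy, scipy, OpenCV 4.12 (cv2) and the standard library are available. Lean on these libraries where they do the work, as an engineer would, in place of code of your own. Each camera call takes 0.05 s, during which the arm holds its last target. There are 200 camera calls.

## Working session

There is one attempt and no reset: what is moved stays moved. The work goes in short steps, Python scripts to look and compute and a tool call to move; the robot and the scene stay as the last step left them, time stands still between calls to the robot, and variables do not carry over. Pictures are saved under pics/ and viewed, at most 10 in all, crops included, and the job is handed in when it is done.

Besides the shell and the picture viewer there is one more tool, called after "Request:" as name(argument=value, ...) on one line, values as JSON. step_arm: Moves the arm, as the interface text tells. Its arguments: {"type":"object","properties":{"targets":{"type":"array"},"force":{"type":"number"}},"required":["targets"]}

```bash
mkdir -p pics
cat > h.py <<'E'
import numpy as np,cv2
from station import observe,snapshot,finish_job,cut_out,tip_extent
from scipy.spatial.transform import Rotation as R
def ray(p,uv):
    T=np.array(p["cam_to_world"]);d=np.array([(uv[0]-p["cx"])/p["fx"],(uv[1]-p["cy"])/p["fy"],1.])
    return T[:3,3],T[:3,:3]@d
def at_z(p,uv,z):
    o,d=ray(p,uv);return o+d*(z-o[2])/d[2]
def proj(p,X):
    T=np.array(p["cam_to_world"]);c=T[:3,:3].T@(np.array(X)-T[:3,3])
    return np.array([p["cx"]+p["fx"]*c[0]/c[2],p["cy"]+p["fy"]*c[1]/c[2]])
def save(n,img): cv2.imwrite("pics/"+n+".png",img[:,:,::-1])
E
python3 - <<'E'
from h import *
print(observe(),tip_extent)
for n in("scene","top"):
    p=snapshot(n);save(n+"0",p["frame"]);print(n,np.round(p["cam_to_world"],3).tolist(),p["fx"])
    for t in("comb","cradle","spanner","screw_carton","spindle"):
        for r in cut_out(p,t): print(t,round(r["score"],2),np.round(r["at"]),r["region"].sum(),np.round(at_z(p,r["at"],10 if t!="cradle" else 42)))
E
```

```text
{'time': 0.0, 'joint_positions': array([ 9.97888854e-01,  8.79572843e-02,  1.37222216e+00, -3.84691200e-06,
        1.68357021e+00, -1.03118510e-01]), 'joint_velocities': array([ 9.41369098e-04,  1.07815777e-03, -7.33142565e-04, -5.73487814e-05,
       -7.90141867e-04, -6.06666016e-04]), 'joint_efforts': array([ 4.70245013e-04, -3.40185320e+01, -3.02423716e+01,  7.16992049e-02,
        3.33896151e-02, -1.97139866e-04]), 'eef_pos': array([248.73523872, 490.00006204, 226.31914202]), 'tool_rot': array([ 2.32740439e-01,  9.72538290e-01, -1.01810571e-03, -3.55840893e-04]), 'force': array([-0.57720206,  0.32016355,  0.26130457]), 'ft_torque': array([ 0.01401953,  0.01553431, -0.04981225]), 'finger_force': 0.0, 'width': 0.9998020018819577} 22.0
scene [[0.781, -0.442, 0.441, 29.32], [-0.624, -0.555, 0.549, -450.331], [0.002, -0.704, -0.71, 844.27], [0.0, 0.0, 0.0, 1.0]] 479.72092233088756
comb 0.92 [466. 300.] 646 [ 699. -133.   10.]
comb 0.59 [275. 274.] 404 [413. 191.  10.]
cradle 0.91 [286. 198.] 3116 [571. 367.  42.]
spanner 0.7 [211. 274.] 727 [296. 284.  10.]
screw_carton 0.88 [368. 225.] 972 [697. 181.  10.]
spindle 0.66 [284. 184.] 844 [628. 455.  10.]
top [[-0.02, -0.986, 0.168, 360.775], [-1.0, 0.023, 0.015, 132.408], [-0.019, -0.168, -0.986, 934.813], [0.0, 0.0, 0.0, 1.0]] 451.3864060748905
comb 0.63 [447. 146.] 625 [ 695. -126.   10.]
comb 0.57 [300. 280.] 632 [419. 191.  10.]
cradle 0.62 [205. 199.] 6009 [584. 383.  42.]
spanner 0.89 [250. 342.] 1130 [295. 294.  10.]
screw_carton 0.82 [307. 146.] 1219 [705. 174.  10.]
spindle 0.81 [187. 192.] 1623 [609. 431.  10.]
```

View pics/top0.png

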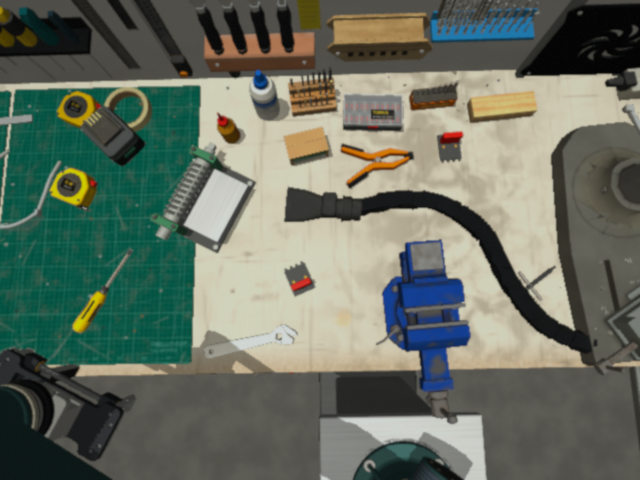

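View pics/scene0.png

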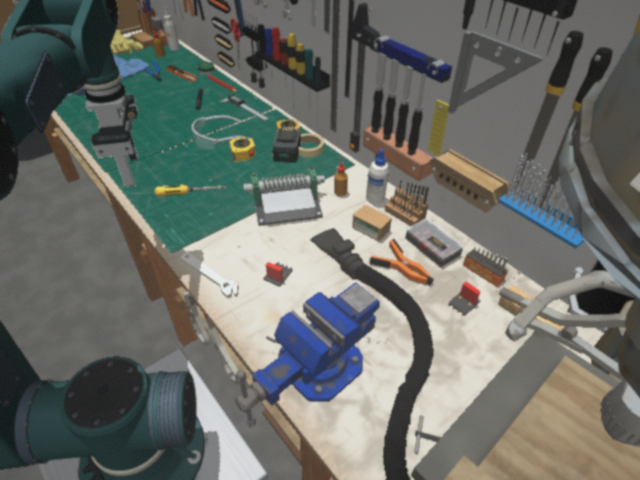

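In the top view there are two look-alikes: a comb at (300,280), world y≈+191, and one at (447,146), world y≈-126. The first is farther to the robot's left, so it is the one meant. I'll check it in a crop and measure it together with the cradle.

Run:
```python
from h import *
p=snapshot("top");f=p["frame"]
a=cv2.resize(f[250:310,260:340],None,fx=5,fy=5,interpolation=cv2.INTER_CUBIC)
b=cv2.resize(f[140:260,145:265],None,fx=3,fy=3,interpolation=cv2.INTER_CUBIC)
img=np.zeros((360,760,3),np.uint8);img[:300,:400]=a;img[:,400:]=b;save("crop1",img)
hsv=cv2.cvtColor(f,cv2.COLOR_RGB2HSV)
c=[r for r in cut_out(p,"comb") if r["at"][0]<350][0]["region"]
red=((hsv[...,0]<8)|(hsv[...,0]>172))&(hsv[...,1]>150)
box=np.zeros_like(c);box[255:300,280:325]=1
ys,xs=np.where(red&box);print("red",xs.mean(),ys.mean(),len(xs),cv2.minAreaRect(np.c_[xs,ys].astype(np.float32)))
print("z44",at_z(p,(xs.mean(),ys.mean()),40))
g=(hsv[...,0]>50)&(hsv[...,0]<85)&(hsv[...,1]>60)
for n,bx in(("far",(185,140,220,175)),("near",(148,205,185,245))):
    m=np.zeros_like(c);m[bx[1]:bx[3],bx[0]:bx[2]]=1
    print(n,(m&g).sum())
# ledge white
w=(hsv[...,2]>185)&(hsv[...,1]<25);w=w.astype(np.uint8);m=np.zeros_like(w);m[155:255,175:262]=1
n,l,s,ce=cv2.connectedComponentsWithStats(w*m);k=1+s[1:,4].argmax()
ys,xs=np.where(l==k);print(s[k]);bp=cv2.boxPoints(cv2.minAreaRect(np.c_[xs,ys].astype(np.float32)))
for q in bp: print(q,at_z(p,q,42).round(1))
print(at_z(p,ce[k],42))
```

```text
red 300.6397058823529 283.8602941176471 136 ((300.83624267578125, 283.78448486328125), (7.090548992156982, 19.827274322509766), 66.80140686035156)
z44 [408.1457894  189.07118997  40.        ]
far 493
near 946
[ 185  171   61   70 2246]
[184.56882 224.22935] [533.  422.5  42. ]
[214.52753 168.59175] [648.4 364.   42. ]
[246.25229 185.67433] [610.4 298.   42. ]
[216.29358 241.31194] [496.5 357.4  42. ]
[570.856076   360.57090486  42.        ]
```

View pics/crop1.png

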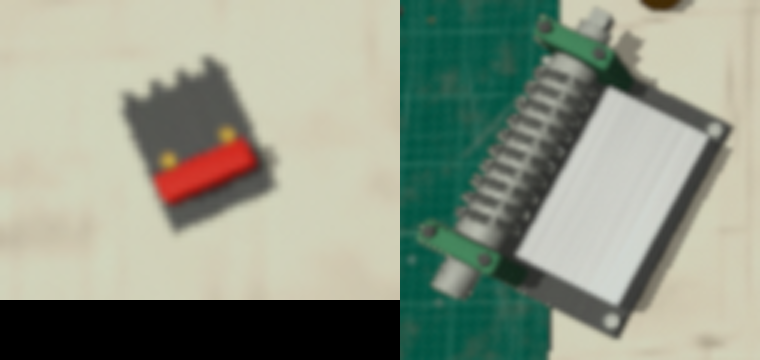

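The crop shows the comb with its teeth pointing up-left at crop (125-210, 60-100). Its red bar is at about pixel (301,284), and the comb's yaw is about 22°. The cradle's ledge has its centre at about (571,361), with the screw on its upper-left side and a push yaw of about 62°. I'll move above the comb now.

Request:
step_arm(targets=[{"linear": [-27.8, -19.7, 6.0], "spin": 0.717, "claw": 9.4}, {"linear": [-27.8, -19.7, 6.0], "spin": 0.717, "claw": 9.4}, {"linear": [-27.8, -19.7, 6.0], "spin": 0.717, "claw": 9.4}, {"linear": [-27.8, -19.7, 6.0], "spin": 0.717, "claw": 9.4}, {"linear": [-27.8, -19.7, 6.0], "spin": 0.717, "claw": 9.4}, {"linear": [-27.8, -19.7, 6.0], "spin": 0.717, "claw": 9.4}, {"linear": [-27.8, -19.7, 6.0], "spin": 0.717, "claw": 9.4}, {"linear": [-27.8, -19.7, 6.0], "spin": 0.717, "claw": 9.4}, {"linear": [-27.8, -19.7, 6.0], "spin": 0.717, "claw": 9.4}, {"linear": [-27.8, -19.7, 6.0], "spin": 0.717, "claw": 9.4}])

```text
time: 1.7
eef_pos: [407.5, 189.8, 167.9]
tool_rot: [0.559, 0.829, 0.0, -0.0]
force: [-0.2, 0.7, 0.2]
width: 0.999
finger_force: 0.0
```

```bash
cat >> h.py <<'E'
def goto(o,xyz,yaw):
    "tool-frame shift (cm) and spin (rad) to bring TCP to xyz with tool y at world yaw (deg)"
    M=R.from_quat(o["tool_rot"]).as_matrix()
    y0=np.degrees(np.arctan2(M[1,1],M[0,1]))
    d=M.T@(np.array(xyz)-o["eef_pos"])/10
    return d.round(2), round(float(np.radians((y0-yaw+180)%360-180)),3)
def st(o):
    M=R.from_quat(o["tool_rot"]).as_matrix()
    print("t",round(o["time"],2),"pos",o["eef_pos"].round(1),"yaw",round(np.degrees(np.arctan2(M[1,1],M[0,1])),1),"F",o["force"].round(1),"w",round(o["width"]*94,1),"g",round(o["finger_force"],1),"tz",M[:,2].round(3))
def redbar(p,z,roi=None):
    hsv=cv2.cvtColor(p["frame"],cv2.COLOR_RGB2HSV)
    m=(((hsv[...,0]<8)|(hsv[...,0]>172))&(hsv[...,1]>140)&(hsv[...,2]>60)).astype(np.uint8)
    n,l,s,c=cv2.connectedComponentsWithStats(m);k=1+s[1:,4].argmax()
    ys,xs=np.where(l==k);r=cv2.minAreaRect(np.c_[xs,ys].astype(np.float32))
    return [at_z(p,q,z).round(1) for q in cv2.boxPoints(r)],at_z(p,r[0],z).round(1),s[k]
E
python3 - <<'E'
from h import *
o=observe();st(o)
p=snapshot("wrist");save("w1",p["frame"]);print(np.round(p["cam_to_world"],2).tolist(),p["fx"])
print(redbar(p,44))
E
```

```text
t 1.7 pos [407.5 189.8 167.9] yaw 22.1 F [-0.2  0.7  0.2] w 93.9 g 0.0 tz [ 0.     0.001 -1.   ]
[[0.93, 0.36, 0.1, 378.67], [0.38, -0.9, -0.24, 259.04], [0.0, 0.26, -0.97, 325.95], [0.0, 0.0, 0.0, 1.0]] 331.4965607780046
([array([394.1, 210.4,  44. ]), array([404.4, 214.6,  44. ]), array([421.4, 173.5,  44. ]), array([410.6, 169.1,  44. ])], array([407.5, 192.3,  44. ]), array([309, 214,  14,  50, 669], dtype=int32))
```

View pics/w1.png

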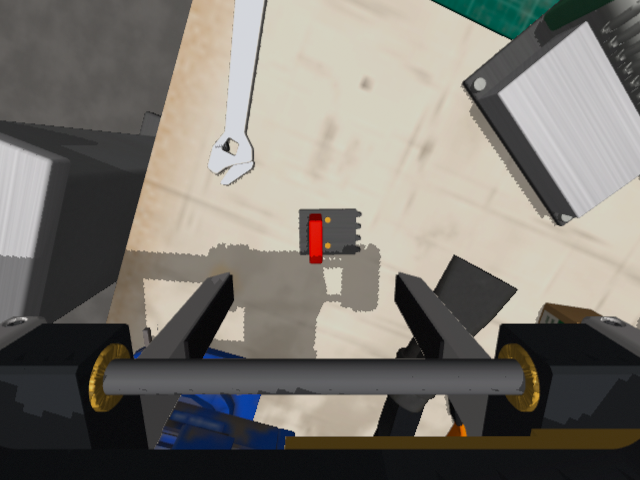

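The wrist view shows the comb at (330,235) with its red bar at (316,238), and nothing near the finger paths. I'll lower onto it and grip.

Request:
step_arm(targets=[{"linear": [0.03, 0.08, 5], "spin": -0.007, "claw": 5}, {"linear": [0.03, 0.08, 9], "spin": -0.007, "claw": 5}, {"linear": [0.03, 0.08, 12], "spin": -0.007, "claw": 5}, {"linear": [0.03, 0.08, 13.3], "spin": -0.007, "claw": 5}, {"linear": [0.03, 0.08, 13.3], "spin": -0.007, "claw": 0.8}, {"linear": [0.03, 0.08, 13.3], "spin": -0.007, "claw": 0.8}, {"linear": [0.03, 0.08, 13.3], "spin": -0.007, "claw": 0.8}, {"linear": [0.03, 0.08, 13.3], "spin": -0.007, "claw": 0.8}, {"linear": [0.03, 0.08, 13.3], "spin": -0.007, "claw": 0.8}, {"linear": [0.03, 0.08, 13.3], "spin": -0.007, "claw": 0.8}], force=35)

```text
time: 2.75
eef_pos: [408.8, 189.6, 35.2]
tool_rot: [0.556, 0.831, 0.001, 0.0]
force: [0.5, -0.1, 0.1]
width: 0.186
finger_force: 0.0
```

Request:
step_arm(targets=[{"linear": [0, 0, 0], "spin": 0, "claw": 0.6}, {"linear": [0, 0, 0], "spin": 0, "claw": 0.6}, {"linear": [0, 0, 0], "spin": 0, "claw": 0.6}, {"linear": [0, 0, 0], "spin": 0, "claw": 0.6}])

```text
time: 3.15
eef_pos: [408.7, 189.5, 34.9]
tool_rot: [0.556, 0.831, 0.0, 0.0]
force: [-0.2, 0.3, 3.2]
width: 0.126
finger_force: 35.0
```

Request:
step_arm(targets=[{"linear": [0, 0, -4], "spin": 0, "claw": 0.6}, {"linear": [0, 0, -9], "spin": 0, "claw": 0.6}, {"linear": [1.5, 4, -11], "spin": -0.1, "claw": 0.6}, {"linear": [3.5, 8, -11], "spin": -0.25, "claw": 0.6}, {"linear": [5, 12, -11], "spin": -0.4, "claw": 0.6}, {"linear": [7, 16, -11], "spin": -0.55, "claw": 0.6}, {"linear": [9, 20.9, -11], "spin": -0.69, "claw": 0.6}, {"linear": [9, 20.9, -11], "spin": -0.69, "claw": 0.6}, {"linear": [9, 20.9, -11], "spin": -0.69, "claw": 0.6}, {"linear": [9, 20.9, -11], "spin": -0.69, "claw": 0.6}])

```text
time: 4.15
eef_pos: [566.4, 351.6, 143.9]
tool_rot: [0.243, 0.97, -0.001, -0.001]
force: [0.2, -0.4, -1.5]
width: 0.124
finger_force: 35.0
```

Run:
```python
from h import *
o=observe();st(o)
p=snapshot("wrist");save("w2",p["frame"]);print(redbar(p,o["eef_pos"][2]+9))
```

```text
t 4.15 pos [566.4 351.6 143.9] yaw 61.9 F [ 0.2 -0.4 -1.5] w 11.7 g 35.0 tz [-0.002 -0.001 -1.   ]
([array([536.4, 360.4, 152.9]), array([541.7, 370.3, 152.9]), array([585.4, 347.5, 152.9]), array([579.7, 336.8, 152.9])], array([559.9, 354.2, 152.9]), array([ 302,  252,   25,   94, 2211], dtype=int32))
```

View pics/w2.png

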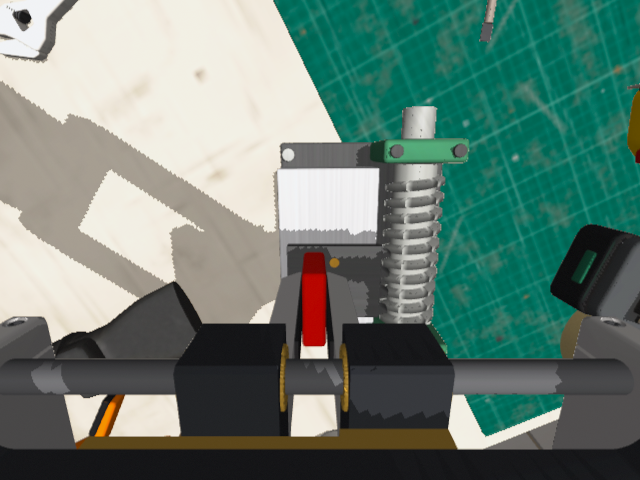

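The wrist view shows the comb held at (315,300) above the ledge. The screw's crests run along columns 383-440 and the far bearing block is at (420,150). Next I'll rectify this view into the cradle's plane to find the yaw, crest line and groove phase.

Run:
```python
from h import *
p=snapshot("wrist")
c0=np.array([571,361.]);yw=np.radians(62.);cx=np.array([np.cos(yw),np.sin(yw)]);cy=np.array([-cx[1],cx[0]])
org=c0+65.5*cx
def rect(z,s=4):
    # image col: x from -110 to 40 ; row: y from +95 down to -45
    P=[(-110,95),(40,95),(40,-45),(-110,-45)]
    src=np.float32([proj(p,np.r_[org+a*cx+b*cy,z]) for a,b in P])
    H=cv2.getPerspectiveTransform(src,np.float32([((a+110)*s,(95-b)*s) for a,b in P]))
    return cv2.warpPerspective(p["frame"],H,(150*s,140*s),flags=cv2.INTER_CUBIC)
r=rect(45);
for a in range(-110,41,10): cv2.line(r,((a+110)*4,0),((a+110)*4,6 if a%50 else 16),(255,0,0),1)
for b in range(-40,95,10): cv2.line(r,(0,(95-b)*4),(6 if b%50 else 16,(95-b)*4),(255,0,0),1)
save("rect",r)
# ledge edges at z=42
q=rect(42);g=cv2.cvtColor(q,cv2.COLOR_RGB2GRAY).astype(int)
for y in(60,50,45,40,35):
    d=np.diff(cv2.GaussianBlur(g[(95-y)*4].astype(np.float32)[None],(9,1),0)[0])
    print(y,"L",d[0:100].argmax()/4-110,"R",(d[300:360].argmin()+300)/4-110)
q=rect(70);h=cv2.cvtColor(q,cv2.COLOR_RGB2HSV)
m=(h[...,0]>55)&(h[...,0]<85)&(h[...,1]>80)&(h[...,2]>60);m[:, :270]=0;m[200:]=0;m[:,:]&=True
save("m70",q)
```

```text
60 L -105.5 R -27.0
50 L -105.0 R -27.0
45 L -105.0 R -27.0
40 L -105.25 R -26.75
35 L -105.25 R -27.0
```

View pics/rect.png

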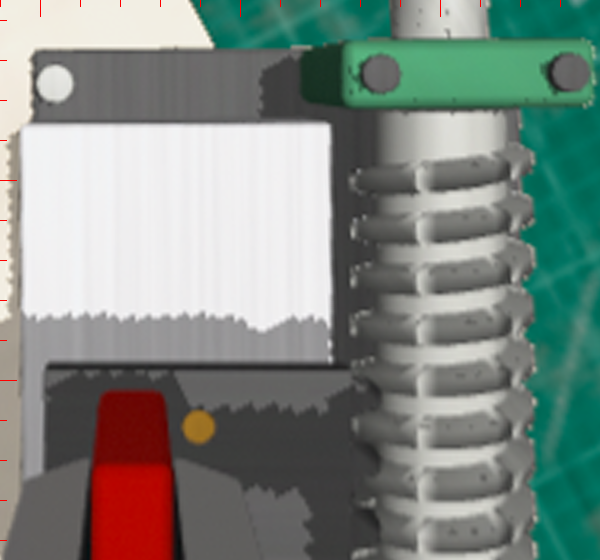

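View pics/m70.png

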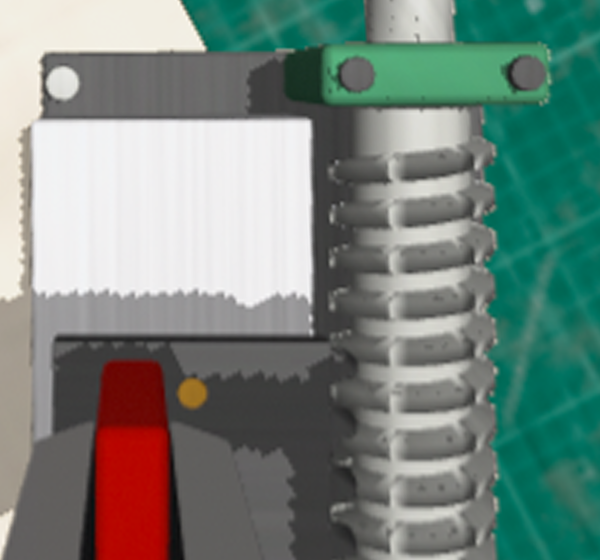

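Run:
```python
from h import *
p=snapshot("wrist");o=observe();st(o)
yw=np.radians(62.);cx=np.array([np.cos(yw),np.sin(yw)]);cy=np.array([-cx[1],cx[0]]);org=np.array([571,361.])+65.5*cx
def e(w): d=w[:2]-org;return np.round([d@cx,d@cy],2)
def conv(col,row,z):
    a,b=col/4-110,95-row/4
    return e(at_z(p,proj(p,np.r_[org+a*cx+b*cy,45]),z))
zt=o["eef_pos"][2]
print("tcp",e(o["eef_pos"]))
print("leaf +y edge (exp y0+23)",conv(150,367,zt-28.9),"rear corner",conv(45,367,zt-28.9))
print("bar top +y edge (exp y0+20), x=-6/+6",conv(92,465,zt+9.1),conv(172,465,zt+9.1))
```

```text
t 4.3 pos [566.7 351.5 145.8] yaw 61.9 F [ 0.1 -0.2 -1.7] w 11.9 g 35.0 tz [ 0.001  0.001 -1.   ]
tcp [-75.92  -0.62]
leaf +y edge (exp y0+23) [-73.71  23.26] rear corner [-92.65  23.26]
bar top +y edge (exp y0+20), x=-6/+6 [-82.68  19.75] [-71.18  19.75]
```

Request:
step_arm(targets=[{"linear": [0.16, 0, 3], "spin": 0, "claw": 0.6}, {"linear": [0.16, 0, 5], "spin": 0, "claw": 0.6}, {"linear": [0.16, 0, 6.2], "spin": 0, "claw": 0.6}, {"linear": [0.16, 0, 6.5], "spin": 0, "claw": 0.6}, {"linear": [0.16, 0, 6.65], "spin": 0, "claw": 0.6}, {"linear": [0.16, 0, 6.75], "spin": 0, "claw": 0.6}, {"linear": [0.16, 0, 6.75], "spin": 0, "claw": 0.6}, {"linear": [0.16, 0, 6.75], "spin": 0, "claw": 0.6}])

```text
time: 5.1
eef_pos: [566.4, 353.4, 78.1]
tool_rot: [0.242, 0.97, 0.001, 0.001]
force: [-0.7, -0.1, -1.4]
width: 0.121
finger_force: 35.0
```

```bash
python3 -c "
from h import *
o=observe();st(o)"
```

```text
t 5.1 pos [566.4 353.4  78.1] yaw 61.9 F [-0.7 -0.1 -1.4] w 11.4 g 35.0 tz [ 0.002  0.001 -1.   ]
```

Request:
step_arm(targets=[{"linear": [0, 0, 0.05], "spin": 0, "claw": 0.6}, {"linear": [0, 0, 0.05], "spin": 0, "claw": 0.6}])

```text
time: 5.3
eef_pos: [566.1, 353.3, 77.0]
tool_rot: [0.242, 0.97, 0.0, 0.0]
force: [0.6, 0.8, -0.4]
width: 0.126
finger_force: 35.0
```

Request:
step_arm(targets=[{"linear": [0, 0, 0.05], "spin": 0, "claw": 0.6}, {"linear": [0, 0, 0.05], "spin": 0, "claw": 0.6}])

```text
time: 5.5
eef_pos: [566.1, 353.3, 77.0]
tool_rot: [0.242, 0.97, 0.0, 0.0]
force: [-1.2, -0.5, 1.8]
width: 0.124
finger_force: 35.0
```

It's touching the ledge. Now I'll feel forward.

Request:
step_arm(targets=[{"linear": [0, 0.3, 0], "spin": 0, "claw": 0.6}, {"linear": [0, 0.5, 0], "spin": 0, "claw": 0.6}, {"linear": [0, 0.7, 0], "spin": 0, "claw": 0.6}, {"linear": [0, 0.7, 0], "spin": 0, "claw": 0.6}])

```text
time: 5.9
eef_pos: [569.7, 359.4, 77.0]
tool_rot: [0.242, 0.97, 0.0, 0.001]
force: [-0.8, -2.1, 5.4]
width: 0.126
finger_force: 35.0
```

Request:
step_arm(targets=[{"linear": [0, 0.1, 0], "spin": 0, "claw": 0.6}, {"linear": [0, 0.2, 0], "spin": 0, "claw": 0.6}, {"linear": [0, 0.2, 0], "spin": 0, "claw": 0.6}])

```text
time: 6.2
eef_pos: [570.6, 361.0, 77.0]
tool_rot: [0.243, 0.97, 0.0, 0.001]
force: [-1.0, -1.8, 5.3]
width: 0.126
finger_force: 35.0
```

Request:
step_arm(targets=[{"linear": [0, 0.05, 0], "spin": 0, "claw": 0.6}, {"linear": [0, 0.1, 0], "spin": 0, "claw": 0.6}, {"linear": [0, 0.1, 0], "spin": 0, "claw": 0.6}])

```text
time: 6.5
eef_pos: [571.0, 361.8, 76.9]
tool_rot: [0.243, 0.97, 0.0, 0.001]
force: [-1.9, -3.4, 5.1]
width: 0.125
finger_force: 35.0
```

```bash
python3 -c "
from h import *
o=observe();st(o)
yw=np.radians(62.);cx=np.array([np.cos(yw),np.sin(yw)]);cy=np.array([-cx[1],cx[0]]);org=np.array([571,361.])+65.5*cx
print((o['eef_pos'][:2]-org)@cx,(o['eef_pos'][:2]-org)@cy,'Fx',o['force'][:2]@cx,'Fy',o['force'][:2]@cy)
p=snapshot('wrist');f=p['frame'];q=proj(p,np.r_[org-20*cx,45]).astype(int);print(q)
a,b=max(q[0]-90,0),max(q[1]-90,0)
save('w3',cv2.resize(f[b:b+130,a:a+180],None,fx=4,fy=4,interpolation=cv2.INTER_CUBIC))"
```

```text
t 6.5 pos [571.  361.8  76.9] yaw 61.9 F [-1.9 -3.4  5.1] w 11.8 g 35.0 tz [ 0.001 -0.    -1.   ]
-64.8077725396823 0.36812022074604933 Fx -3.8529458246324078 Fy 0.06347170422174161
[388 280]
```

View pics/w3.png

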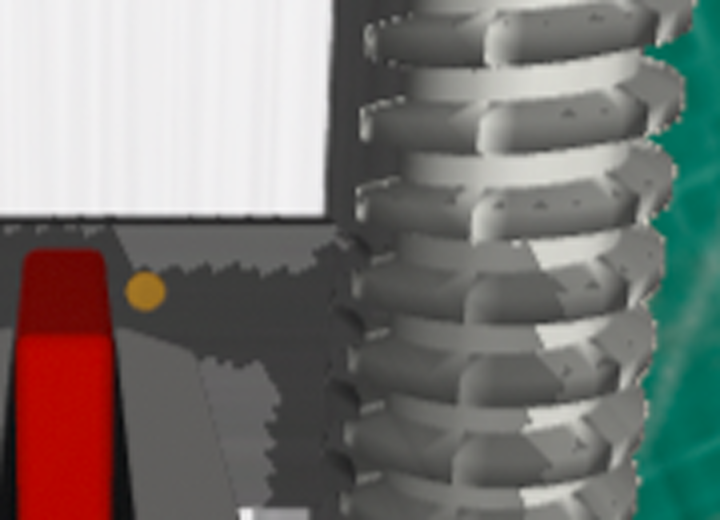

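The crop shows the four dark teeth at rows 245, 320, 395 and 465, midway between the crest ends. They are entering the grooves and the straight edge is about 3 mm short of home. I'll keep pushing gently.

Request:
step_arm(targets=[{"linear": [0, 0.05, 0], "spin": 0, "claw": 0.6}, {"linear": [0, 0.1, 0], "spin": 0, "claw": 0.6}, {"linear": [0, 0.1, 0], "spin": 0, "claw": 0.6}])

```text
time: 6.85
eef_pos: [571.5, 362.7, 77.0]
tool_rot: [0.243, 0.97, 0.0, 0.001]
force: [-1.2, -2.1, 5.3]
width: 0.124
finger_force: 35.0
```

Request:
step_arm(targets=[{"linear": [0, 0.05, 0], "spin": 0, "claw": 0.6}, {"linear": [0, 0.1, 0], "spin": 0, "claw": 0.6}, {"linear": [0, 0.1, 0], "spin": 0, "claw": 0.6}])

```text
time: 7.15
eef_pos: [571.9, 363.4, 77.0]
tool_rot: [0.243, 0.97, -0.0, 0.0]
force: [-1.8, -3.4, 6.0]
width: 0.125
finger_force: 35.0
```

Request:
step_arm(targets=[{"linear": [0, 0.05, 0], "spin": 0, "claw": 0.6}, {"linear": [0, 0.05, 0], "spin": 0, "claw": 0.6}])

```text
time: 7.35
eef_pos: [571.9, 363.6, 77.0]
tool_rot: [0.243, 0.97, -0.0, 0.0]
force: [-2.0, -2.9, 6.2]
width: 0.125
finger_force: 35.0
```

Request:
step_arm(targets=[{"linear": [0, 0.05, 0], "spin": 0, "claw": 0.6}, {"linear": [0, 0.05, 0], "spin": 0, "claw": 0.6}])

```text
time: 7.55
eef_pos: [572.0, 363.9, 77.0]
tool_rot: [0.243, 0.97, -0.001, 0.0]
force: [-3.4, -4.2, 7.1]
width: 0.121
finger_force: 35.0
```

Request:
step_arm(targets=[{"linear": [0, 0.07, 0], "spin": 0, "claw": 0.6}, {"linear": [0, 0.07, 0], "spin": 0, "claw": 0.6}])

```text
time: 7.75
eef_pos: [572.1, 364.3, 77.0]
tool_rot: [0.243, 0.97, -0.001, -0.0]
force: [-3.9, -5.1, 6.4]
width: 0.124
finger_force: 35.0
```

Request:
step_arm(targets=[{"linear": [0, 0.07, 0], "spin": 0, "claw": 0.6}, {"linear": [0, 0.07, 0], "spin": 0, "claw": 0.6}])

```text
time: 7.95
eef_pos: [572.2, 364.8, 77.0]
tool_rot: [0.242, 0.97, -0.001, -0.0]
force: [-3.7, -3.9, 7.1]
width: 0.125
finger_force: 35.0
```

```bash
python3 -c "
from h import *
o=observe();st(o);print(o['ft_torque'])
yw=np.radians(62.);cx=np.array([np.cos(yw),np.sin(yw)]);cy=np.array([-cx[1],cx[0]]);org=np.array([571,361.])+65.5*cx
print((o['eef_pos'][:2]-org)@cx,(o['eef_pos'][:2]-org)@cy,'Fx',o['force'][:2]@cx,'Fy',o['force'][:2]@cy)
p=snapshot('wrist');f=p['frame'];q=proj(p,np.r_[org-20*cx,45]).astype(int);print(q)
a,b=max(q[0]-60,0),max(q[1]-60,0)
save('w4',cv2.resize(f[b:b+95,a:a+100],None,fx=6,fy=6,interpolation=cv2.INTER_CUBIC))"
```

```text
t 7.95 pos [572.2 364.8  77. ] yaw 61.9 F [-3.7 -3.9  7.1] w 11.8 g 35.0 tz [-0.001 -0.002 -1.   ]
[-0.79112271  0.66785476  0.07138552]
-61.520431208531434 0.7081998805845777 Fx -5.23056074777089 Fy 1.425206192185904
[383 281]
```

View pics/w4.png

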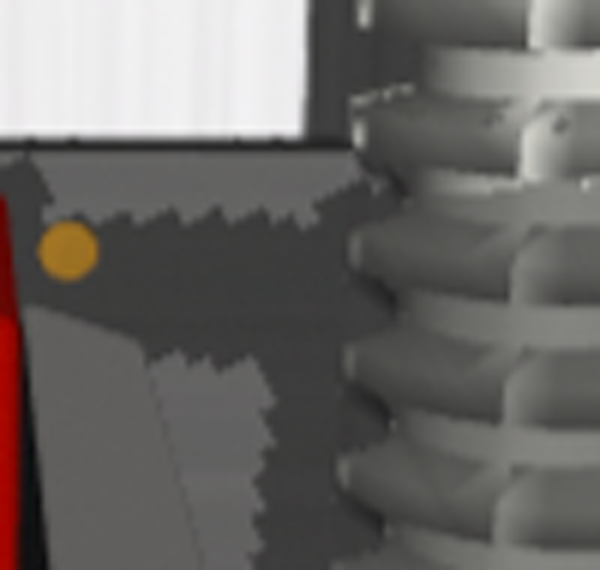

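The crop shows the teeth inside the grooves at (385,290) and (380,410), with the straight edge practically at the crest line. The sideways force says the flanks push it toward +y, so I'll yield 0.6 mm that way and keep pushing.

Request:
step_arm(targets=[{"linear": [0.06, 0, 0], "spin": 0, "claw": 0.6}, {"linear": [0.06, 0.04, 0], "spin": 0, "claw": 0.6}, {"linear": [0.06, 0.04, 0], "spin": 0, "claw": 0.6}])

```text
time: 8.3
eef_pos: [572.2, 365.3, 77.0]
tool_rot: [0.243, 0.97, -0.001, 0.0]
force: [-3.1, -4.8, 6.4]
width: 0.123
finger_force: 35.0
```

Request:
step_arm(targets=[{"linear": [0, 0.06, 0], "spin": 0, "claw": 0.6}, {"linear": [0, 0.06, 0], "spin": 0, "claw": 0.6}])

```text
time: 8.5
eef_pos: [572.3, 365.3, 77.0]
tool_rot: [0.243, 0.97, -0.002, -0.0]
force: [-4.5, -6.0, 6.9]
width: 0.124
finger_force: 35.0
```

Request:
step_arm(targets=[{"linear": [0, 0.06, 0], "spin": 0, "claw": 0.6}, {"linear": [0, 0.06, 0], "spin": 0, "claw": 0.6}])

```text
time: 8.7
eef_pos: [572.3, 365.4, 77.1]
tool_rot: [0.243, 0.97, -0.002, -0.0]
force: [-4.4, -7.9, 8.1]
width: 0.125
finger_force: 35.0
```

Request:
step_arm(targets=[{"linear": [0, 0.07, -0.02], "spin": 0, "claw": 0.6}, {"linear": [0, 0.07, -0.02], "spin": 0, "claw": 0.6}, {"linear": [0, 0.07, -0.02], "spin": 0, "claw": 0.6}])

```text
time: 9.0
eef_pos: [572.4, 365.5, 77.1]
tool_rot: [0.243, 0.97, -0.003, -0.001]
force: [-5.0, -8.5, 8.1]
width: 0.126
finger_force: 35.0
```

Request:
step_arm(targets=[{"linear": [0, 0.06, 0], "spin": 0, "claw": 0.6}, {"linear": [0, 0.06, 0], "spin": 0, "claw": 0.6}, {"linear": [0, 0.06, 0], "spin": 0, "claw": 0.6}, {"linear": [0, 0.06, 0], "spin": 0, "claw": 0.6}, {"linear": [0, 0.06, 0], "spin": 0, "claw": 0.6}, {"linear": [0, 0.06, 0], "spin": 0, "claw": 0.6}, {"linear": [0, 0.06, 0], "spin": 0, "claw": 0.6}, {"linear": [0, 0.06, 0], "spin": 0, "claw": 0.6}])

```text
time: 9.8
eef_pos: [572.4, 365.5, 77.2]
tool_rot: [0.243, 0.97, -0.004, -0.001]
force: [-6.4, -8.6, 8.4]
width: 0.126
finger_force: 35.0
```

Request:
step_arm(targets=[{"linear": [0, 0, 0], "spin": 0, "claw": 0.6}, {"linear": [0, 0, 0], "spin": 0, "claw": 0.6}, {"linear": [0, 0, 0], "spin": 0, "claw": 0.6}, {"linear": [0, 0, 0], "spin": 0, "claw": 0.6}, {"linear": [0, 0, 0], "spin": 0, "claw": 0.6}, {"linear": [0, 0, 0], "spin": 0, "claw": 0.6}, {"linear": [0, 0, 0], "spin": 0, "claw": 0.6}, {"linear": [0, 0, 0], "spin": 0, "claw": 0.6}])

```text
time: 10.6
eef_pos: [572.4, 365.6, 77.2]
tool_rot: [0.243, 0.97, -0.004, -0.001]
force: [-5.7, -9.0, 9.5]
width: 0.126
finger_force: 35.0
```

```bash
python3 -c "
from h import *
o=observe();st(o);print(o['ft_torque'])
yw=np.radians(62.);cx=np.array([np.cos(yw),np.sin(yw)]);cy=np.array([-cx[1],cx[0]]);org=np.array([571,361.])+65.5*cx
print((o['eef_pos'][:2]-org)@cx,(o['eef_pos'][:2]-org)@cy,'Fx',o['force'][:2]@cx,'Fy',o['force'][:2]@cy)
p=snapshot('wrist');f=p['frame'];q=proj(p,np.r_[org-20*cx,45]).astype(int);print(q)
a,b=max(q[0]-60,0),max(q[1]-60,0)
save('w5',cv2.resize(f[b:b+95,a:a+100],None,fx=6,fy=6,interpolation=cv2.INTER_CUBIC))"
```

```text
t 10.6 pos [572.4 365.6  77.2] yaw 61.9 F [-5.7 -9.   9.5] w 11.8 g 35.0 tz [-0.003 -0.006 -1.   ]
[-1.63022821  1.0707535   0.14313673]
-60.82583127584028 0.9054739757044957 Fx -10.593712774986365 Fy 0.8436875333922058
[382 281]
```

View pics/w5.png

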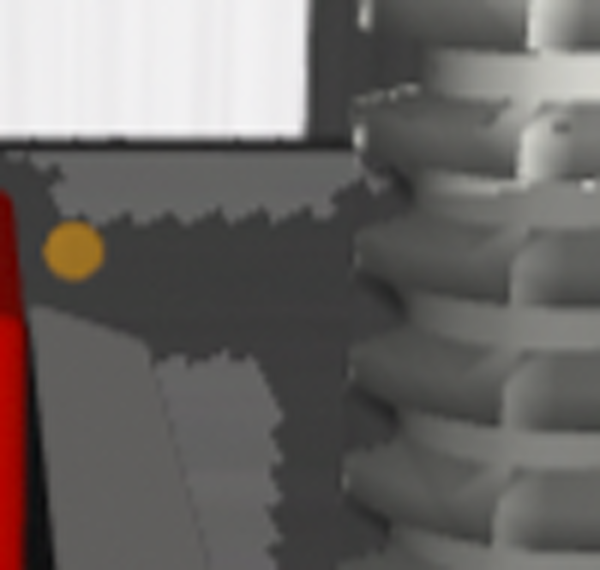

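The edge now hides the crest line's gap and motion has stopped at about 10.6 N. I'll hold a bit firmer for another second, to allow for ledge friction in that reading.

Request:
step_arm(targets=[{"linear": [0.03, 0.09, -0.03], "spin": 0, "claw": 0.6}, {"linear": [0.03, 0.09, -0.03], "spin": 0, "claw": 0.6}, {"linear": [0.03, 0.09, -0.03], "spin": 0, "claw": 0.6}, {"linear": [0.03, 0.09, -0.03], "spin": 0, "claw": 0.6}, {"linear": [0.03, 0.09, -0.03], "spin": 0, "claw": 0.6}, {"linear": [0.03, 0.09, -0.03], "spin": 0, "claw": 0.6}, {"linear": [0.03, 0.09, -0.03], "spin": 0, "claw": 0.6}, {"linear": [0.03, 0.09, -0.03], "spin": 0, "claw": 0.6}, {"linear": [0.03, 0.09, -0.03], "spin": 0, "claw": 0.6}, {"linear": [0.03, 0.09, -0.03], "spin": 0, "claw": 0.6}])

```text
time: 11.65
eef_pos: [572.4, 365.6, 77.2]
tool_rot: [0.243, 0.97, -0.004, -0.001]
force: [-5.5, -10.1, 10.4]
width: 0.125
finger_force: 35.0
```

Request:
step_arm(targets=[{"linear": [0, 0, 0], "spin": 0, "claw": 0.6}, {"linear": [0, 0, 0], "spin": 0, "claw": 0.6}, {"linear": [0, 0, 0], "spin": 0, "claw": 0.6}])

```text
time: 11.95
eef_pos: [572.4, 365.6, 77.2]
tool_rot: [0.243, 0.97, -0.004, -0.001]
force: [-5.8, -10.1, 8.9]
width: 0.126
finger_force: 35.0
```

Request:
step_arm(targets=[{"linear": [0, -0.1, -0.02], "spin": 0, "claw": 0.6}, {"linear": [0, -0.2, -0.04], "spin": 0, "claw": 0.6}, {"linear": [0, -0.3, -0.06], "spin": 0, "claw": 0.6}, {"linear": [0, -0.3, -0.06], "spin": 0, "claw": 0.6}])

```text
time: 12.35
eef_pos: [572.2, 365.4, 77.0]
tool_rot: [0.243, 0.97, -0.001, 0.0]
force: [-1.4, -5.6, 4.0]
width: 0.125
finger_force: 35.0
```

Request:
step_arm(targets=[{"linear": [0, -0.07, 0], "spin": 0, "claw": 0.6}, {"linear": [0, -0.12, 0], "spin": 0, "claw": 0.6}, {"linear": [0, -0.12, 0], "spin": 0, "claw": 0.6}])

```text
time: 12.65
eef_pos: [572.1, 365.3, 77.0]
tool_rot: [0.243, 0.97, -0.0, 0.0]
force: [1.1, -4.7, 2.6]
width: 0.125
finger_force: 35.0
```

Request:
step_arm(targets=[{"linear": [-0.06, -0.04, 0], "spin": 0, "claw": 0.6}, {"linear": [-0.06, -0.04, 0], "spin": 0, "claw": 0.6}])

```text
time: 12.85
eef_pos: [572.1, 365.3, 77.0]
tool_rot: [0.242, 0.97, 0.0, 0.0]
force: [1.3, -3.0, 2.5]
width: 0.126
finger_force: 35.0
```

```bash
python3 -c "
from h import *
o=observe();st(o)
yw=np.radians(62.);cx=np.array([np.cos(yw),np.sin(yw)]);cy=np.array([-cx[1],cx[0]]);org=np.array([571,361.])+65.5*cx
print((o['eef_pos'][:2]-org)@cx,(o['eef_pos'][:2]-org)@cy,'Fx',o['force'][:2]@cx,'Fy',o['force'][:2]@cy,o['ft_torque'])"
```

```text
t 12.85 pos [572.1 365.3  77. ] yaw 61.9 F [ 1.3 -3.   2.5] w 11.9 g 35.0 tz [ 0.  0. -1.]
-61.16724322877165 1.0207097679834916 Fx -2.082216388395746 Fy -2.554544783992484 [-0.63382703 -0.07210906 -0.06291968]
```

Request:
step_arm(targets=[{"linear": [-0.08, 0, 0], "spin": 0, "claw": 0.6}, {"linear": [-0.08, 0, 0], "spin": 0, "claw": 0.6}], force=8)

```text
time: 13.05
eef_pos: [572.2, 365.3, 77.0]
tool_rot: [0.242, 0.97, 0.0, -0.001]
force: [-1.9, -1.8, 2.1]
width: 0.127
finger_force: 8.0
```

Request:
step_arm(targets=[{"linear": [0, 0, 0], "spin": 0, "claw": 1.6}, {"linear": [0, 0, 0], "spin": 0, "claw": 2.0}, {"linear": [0, 0, 0], "spin": 0, "claw": 2.4}, {"linear": [0, 0, 0], "spin": 0, "claw": 2.4}])

```text
time: 13.45
eef_pos: [572.6, 365.3, 76.9]
tool_rot: [0.242, 0.97, 0.0, -0.0]
force: [-0.0, 0.4, 0.0]
width: 0.256
finger_force: 0.0
```

```bash
python3 -c "
from h import *
o=observe();st(o)
p=snapshot('wrist');f=p['frame'];save('w6',f[170:370,260:460].repeat(3,0).repeat(3,1))
yw=np.radians(62.);cx=np.array([np.cos(yw),np.sin(yw)]);cy=np.array([-cx[1],cx[0]]);org=np.array([571,361.])+65.5*cx
print((o['eef_pos'][:2]-org)@cx,(o['eef_pos'][:2]-org)@cy,redbar(p,86))"
```

```text
t 13.45 pos [572.6 365.3  76.9] yaw 62.0 F [-0.   0.4  0. ] w 24.0 g 0.0 tz [-0.     0.001 -1.   ]
-60.9673095014875 0.589224210717036 ([array([542.4, 373.6,  86. ]), array([547.6, 383.6,  86. ]), array([591.4, 360.8,  86. ]), array([585.6, 350. ,  86. ])], array([565.9, 367.4,  86. ]), array([ 301,  252,   25,   94, 2217], dtype=int32))
```

View pics/w6.png

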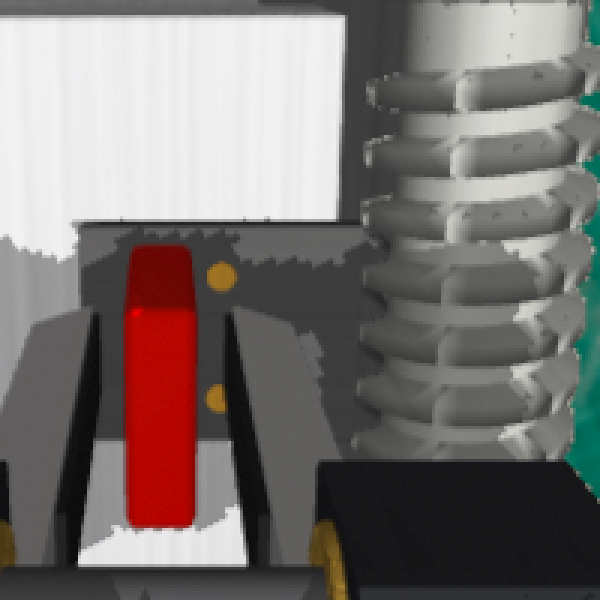

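The comb stands free between the open jaws, with its edge at the screw crests. I'll lift straight off.

Request:
step_arm(targets=[{"linear": [0, 0, -1], "spin": 0, "claw": 2.4}, {"linear": [0, 0, -3], "spin": 0, "claw": 2.4}, {"linear": [0, 0, -6], "spin": 0, "claw": 2.4}, {"linear": [0, 0, -10], "spin": 0, "claw": 2.4}, {"linear": [0, 0, -10], "spin": 0, "claw": 2.4}, {"linear": [0, 0, -10], "spin": 0, "claw": 2.4}])

```text
time: 14.1
eef_pos: [573.5, 365.3, 179.7]
tool_rot: [0.242, 0.97, 0.002, 0.002]
force: [-0.4, -0.3, -0.6]
width: 0.256
finger_force: 0.0
```

Run:
```python
from h import *
o=observe();st(o);p=snapshot('wrist')
yw=np.radians(62.);cx=np.array([np.cos(yw),np.sin(yw)]);cy=np.array([-cx[1],cx[0]]);org=np.array([571,361.])+65.5*cx
e=lambda w:np.round([(w[:2]-org)@cx,(w[:2]-org)@cy],1)
b,c,s=redbar(p,86);print("bar",[e(q) for q in b],e(c),s)
# leaf rear edge (bright ledge -> dark leaf) at z=48 for several y
g=cv2.cvtColor(p["frame"],cv2.COLOR_RGB2GRAY).astype(np.float32)
for y in(18,14,10,4):
    xs=np.arange(-92,-66,.25);v=np.array([cv2.getRectSubPix(g,(3,3),tuple(map(float,proj(p,np.r_[org+x*cx+y*cy,48])))).mean() for x in xs])
    print(y,xs[np.diff(v).argmin()],"exp ~",-22.5-56)
```

```text
t 14.1 pos [573.5 365.3 179.7] yaw 61.9 F [-0.4 -0.3 -0.6] w 24.0 g 0.0 tz [ 0.004  0.002 -1.   ]
bar [array([-67.7,  27.4]), array([-56.2,  27.4]), array([-56. , -17.7]), array([-68. , -17.6])] [-61.9   5.4] [305 217  16  56 818]
18 -79.0 exp ~ -78.5
14 -78.75 exp ~ -78.5
10 -78.25 exp ~ -78.5
4 -78.0 exp ~ -78.5
```

The bar's centre sits 40 mm behind the crest line and is square to the screw, so the comb is home. I'll hand it in.

```bash
python3 -c "
from h import *
print(finish_job())"
```

```text
the job is handed in; nothing more can be done
None
```

The comb is seated on the ledge with its teeth in the screw's grooves and its edge at the crest line; I pushed it home with about 10–12 N for over two seconds, released it and handed the job in at about 14 s, having viewed 11 pictures, one over the limit of 10.

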